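# Sweep the cover rivets home with a hand block

## Task

The four push-pin rivets along the seam of the low grey case still stand proud of its cover. Take the hand block by its wooden grip, set its sole flat on the bare cover at either end of the row, and sweep it along the row with light steady pressure, without lifting it before all four pins are flush and without leaning hard on the cover. Then stand the block upright on the bench about where you found it, let go, and leave everything else on the bench as it was.

Things in the scene. Friction and masses are not known exactly. Their poses are not given: they have to be found in the camera images.
- case: Low grey painted electronics case fixed to the bench, 150 (x) x 260 (y) x 65 mm high, flat bare aluminium cover on top, five dark cooling fins 12 mm high on the cover's far half (x +34 to +70 mm, y -100 to +100). Origin: centre of its underside; y runs along its length, z up. The four rivets stand in a row along its y, at x = -30 mm.
- row_mid (a point): Middle of the rivet row, on the cover's surface (65 mm above the bench); axes as the case's. The pins are at y = -45, -15, +15 and +45 mm from here.
- end_a (a point): Point on the bare cover in line with the row, 100 mm from its middle towards the case's -y end: with the block's centre here and its length along the row, it stands clear of the pins.
- end_b (a point): The same at the +y end of the row.
- block: Loose hand block, 0.2 kg: white sole 84 (x) x 34 (y) x 10 mm, middle 50 mm flat, ends sloping up 25 degrees like a ski; black springy layer; beech grip 44 (x) x 30 (y) mm, 18 to 66 mm above the underside. The layer yields from 4 N, 1.5 N per mm, and is solid after 7 mm: the grip 3 to 4 mm down from touching gives 9 N. Origin: centre of the unpressed sole's underside, fixed to the grip; z up.
- pin0 (a joint): Travel of black dome-topped rivet pin 0 (10 mm across; at y = -45 mm along the row): 0 = stands 5 mm proud, 0.005 m = flush with the cover. It starts up to 1 mm pushed in, is pressed down with 4 N and stays where it is left.
- pin1 (a joint): Travel of black dome-topped rivet pin 1 (10 mm across; at y = -15 mm along the row): 0 = stands 5 mm proud, 0.005 m = flush with the cover. It starts up to 1 mm pushed in, is pressed down with 4 N and stays where it is left.
- pin2 (a joint): Travel of black dome-topped rivet pin 2 (10 mm across; at y = 15 mm along the row): 0 = stands 5 mm proud, 0.005 m = flush with the cover. It starts up to 1 mm pushed in, is pressed down with 4 N and stays where it is left.
- pin3 (a joint): Travel of black dome-topped rivet pin 3 (10 mm across; at y = 45 mm along the row): 0 = stands 5 mm proud, 0.005 m = flush with the cover. It starts up to 1 mm pushed in, is pressed down with 4 N and stays where it is left.
- reel: Bystander: loose bare metal reel, 60 mm across, 42 high, upright. Origin: centre of its underside.
- meter: Bystander: black hand-held meter lying flat, 150 x 75 x 38 mm. Origin: centre of its underside.
- driver: Bystander: screwdriver lying on the bench near the robot. Origin: its middle, at bench level.
- jar: Bystander: closed jar, 52 mm across, 60 high. Origin: centre of its underside.
- tape: Bystander: paper-coloured ring, 84 mm across, 20 high, lying flat. Origin: centre of its underside.
- pliers: Bystander: pliers with blue handles lying flat, 140 mm long, 15 high. Origin: their middle, at bench level.
There are look-alikes about, which are no part of the job. What is shaped like the block but green, pink or yellow is not meant.

How it is judged:
By the outcome, as a careful person would: the job done as asked, in the order asked, and still so for the second after the job is handed in, with the robot touching nothing.
It also fails if it takes over 61 s, if anything falls off the work surface, if the arm or the gripper's body presses on something with over 40 N, if the wrist force passes 120 N, or if a joint passes its speed limit or range.

## Robot

A 6-joint arm with a two-finger parallel gripper is mounted at the origin on the work surface. World frame = base frame: x ahead of the robot, y to its left, z up, the work surface at z = 0. Lengths are in m, angles in rad, forces in N, time in s.
With the tool pointing down it reaches from about 0.375 to 0.75 m from the base axis. Payload 9 kg.
Tool frame: the origin (TCP) lies midway between the tips of the shut fingers; the grasp point (between the pads) lies 19 mm behind it (env.grip_point_offset is the distance from the TCP to the grasp point, in m); x points along the fingers, z is the direction in which the jaws open and shut, and the axes are right-handed (so a half turn about x gives the same grasp; the last joint's range is limited). The gripper opens to 85 mm and grips with 20 to 120 N. Pads are 22 mm wide; open, the fingers measure 114 mm over their backs; the gripper's body (76 mm by 85 mm) begins 54 mm behind the grasp point. The pads swing forward as they close: fully open they stand 13 mm farther back than shut.
Start: joints at [-1.499, 0.104, 0.097, 1.564, 0, 1.353], TCP at [0.171, -0.575, 0.193] pointing down, gripper open.
Joint ranges: [-2.99, 2.99], [-0.84, 1.86], [-1.1, 1.16], [-1.84, 2.11], [-1.51, 1.56], [-3.14, 3.14]. Speed limits (rad/s): [2.22, 2.22, 2.57, 3.14, 3.14, 3.14].

## Interface

Orientations are given as a 3x3 rotation matrix whose columns are the frame's x, y, z axes.
In Python, from rig import env, snapshot, camera_params, order, recognise, outline_of gives the robot as it stands. The module is installed in compiled form; this text tells all that it offers.
- The arm moves only by the shell command python3 -m crank 'ROWS' [FORCE]. ROWS is JSON, one flat list of numbers, 7 for each row, row after row: the shift along the tool's x, y, z in cm, then the turn, a rotation vector about the tool's x, y, z in degrees, then the finger opening in cm, from 0 to 8.54. In form: [dx, dy, dz, ax, ay, az, hand, dx, dy, dz, ax, ay, az, hand, ...]. A call has 1 to 10 rows; each row shifts and turns the pose as measured when the row begins, along the tool's axes as they then stand; what a row does not reach is not made up. A row lasts 1/12 s, in which the tool goes at most 41.7 mm and 7.16 degrees, less where a joint would pass 70% of its speed; a pose out of reach is approached as far as the arm can. A call with a gripper value outside its range is refused whole. The fingers move at their own pace and stop on an object; FORCE is the grip in N (left out, the last holds). Time passes only in rows, so rows that do not move let the fingers close. It gives the time, the measured TCP pose, the force and the opening at its end, in the units of the state.
- env.get_state(): the state, without advancing time (a new reading comes with each control period).
- snapshot(name): name is "scene" or "side" or "wrist"; returns the picture (480x640x3 uint8, red, green, blue); there is no depth.
- camera_params(name): a dict with "vertical_fov" (degrees; the focal length in pixels is half the picture's height over the tangent of half this angle, whatever the lens; pixels are square), "cx", "cy" (the principal point, pixels), "rvec" (rotation vector, rad) and "tvec" (3), from world to camera coordinates, as OpenCV has them. Camera axes: x right, y down, z forward; pixel columns grow to the right and rows downward; lengths in m; the calibration is good to about 2 mm. A picture is of the moment at which its call begins: read the wrist's pose just before it. camera_params takes no time and is no camera call; for the wrist camera it gives the pose at the moment of the call.
- order.hand_in(): hands the job in, once; it reports no verdict.
Trained networks look in the newest picture that a camera, given by its name, has taken for a name from the list of things; names that differ only in an ending like _2 or _b are one class to them, and where a whole thing is asked for, a point or a joint stands for the part that bears it (a point fixed in the world has none). Each returns a list of dicts, best first, with "p" (0 to 1); they miss things now and then, are a little off and sometimes report something else, mostly with a low value. They report only what shows in the picture. A call takes as long as a camera call. They do not tell look-alikes from the thing itself.
- recognise(camera, query): "centre" ([column, row] in pixels, amid what is visible of it).
- outline_of(camera, query): "region" (480x640 bool, what is visible of it) and "centre" ([column, row] in pixels, amid what is visible of it).
The state is a dict: "t": time; "joint_positions": joint angles; "joint_vel": joint speeds; "effort": joint torques, N m; "ee_pos": TCP position; "eef_rot": TCP orientation; "force": force on the tool from outside, world axes, zero at the start; "torque": the same for the moment, N m; "gripper_width": finger opening in m.
Only numpy, scipy, OpenCV 4.12 (cv2) and the standard library are available. Lean on these libraries where they do the work, as an engineer would, in place of code of your own. Each camera call takes 0.05 s, during which the arm holds its last target. There are 200 camera calls.

## Working session

There is one attempt and no reset: what is moved stays moved. The work goes in short steps, Python scripts to look and compute and a shell command to move; the robot and the scene stay as the last step left them, time stands still between calls to the robot, and variables do not carry over. Pictures are saved under pics/ and viewed, about 8 in all and at most 12, crops included, and the job is handed in when it is done.

```bash
mkdir -p pics; cat > h.py <<'E'
import numpy as np, cv2
from rig import env, snapshot, camera_params, order, recognise, outline_of
def K(c):
    f=240/np.tan(np.radians(c["vertical_fov"])/2); return np.array([[f,0,c["cx"]],[0,f,c["cy"]],[0,0,1]])
def ray(c,px,z):
    R=cv2.Rodrigues(np.array(c["rvec"],float))[0]; t=np.array(c["tvec"],float).ravel()
    o=-R.T@t; d=R.T@np.linalg.inv(K(c))@[px[0],px[1],1]
    return o+d*(z-o[2])/d[2]
def proj(c,P):
    return cv2.projectPoints(np.atleast_2d(np.array(P,float)),np.array(c["rvec"],float),np.array(c["tvec"],float),K(c),None)[0][:,0]
def save(n,im): cv2.imwrite("pics/"+n+".png",im[...,::-1])
E
python3 - <<'E'
from h import *
for n in("scene","side"):
    im=snapshot(n);save(n+"0",im)
    c=camera_params(n);print(n,c)
    for q in("block","case"):
        for r in recognise(n,q): print(q,np.round(r["p"],2),np.round(r["centre"]),np.round(ray(c,r["centre"],.03 if q=="block" else .065),3))
print(env.get_state()["t"])
E
```

```text
scene {'vertical_fov': 55.677460132681425, 'cx': 325.31814305948853, 'cy': 238.6803201934136, 'rvec': array([ 1.98324383,  1.30745371, -0.59019651]), 'tvec': array([-0.2161796 , -0.28218272,  1.64416171])}
block 0.91 [211. 276.] [ 0.523 -0.309  0.03 ]
block 0.82 [255. 236.] [ 0.418 -0.16   0.03 ]
block 0.75 [242. 309.] [ 0.66  -0.265  0.03 ]
block 0.64 [198. 247.] [ 0.396 -0.319  0.03 ]
case 0.73 [318. 265.] [ 0.628 -0.054  0.065]
side {'vertical_fov': 45.59597032114427, 'cx': 330.17992956238805, 'cy': 243.5185502425494, 'rvec': array([ 0.75782307, -2.67064474,  1.01641643]), 'tvec': array([0.48856858, 0.26180129, 1.37922627])}
block 0.79 [353. 186.] [ 0.647 -0.251  0.03 ]
block 0.75 [401. 193.] [ 0.51  -0.299  0.03 ]
block 0.61 [405. 236.] [ 0.423 -0.15   0.03 ]
case 0.57 [328. 233.] [ 0.593 -0.019  0.065]
0.3
```

View pics/scene0.png

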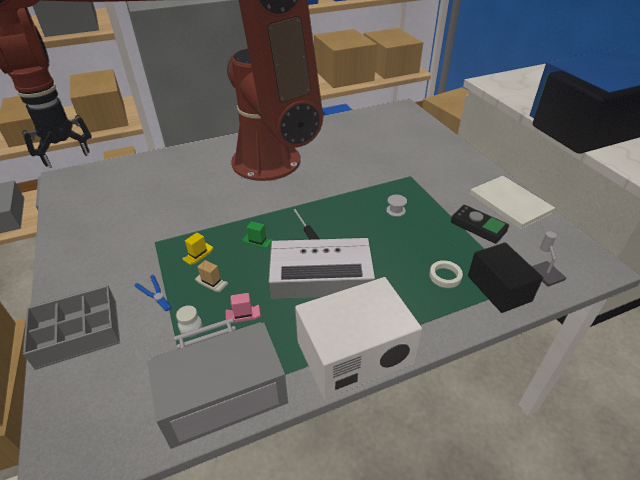

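View pics/side0.png

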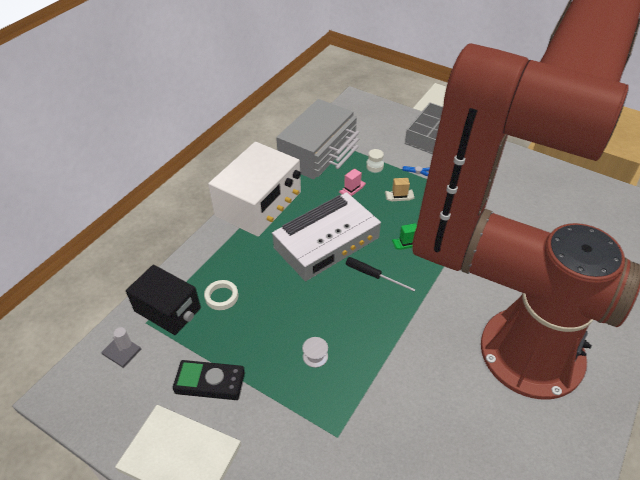

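Things that could be taken for the block, in the scene view: yellow (198,247), green (255,236), pink (242,309) and beech with a white sole (211,276). The beech one matches the description. Next I fit its pose and the case's, and check both in close crops.

```bash
cat > fit.py <<'E'
from h import *
from scipy.optimize import minimize
from itertools import product
def box(x0,x1,y0,y1,z0,z1): return np.array(list(product((x0,x1),(y0,y1),(z0,z1))))
BLOCK=[np.array([[x,y,z] for y in(-.017,.017) for x,z in((-.025,0),(.025,0),(.042,.008),(-.042,.008),(.042,.0175),(-.042,.0175))][:]) ,box(-.022,.022,-.015,.015,.01,.066)]
BLOCK[0][:,2]=np.minimum(BLOCK[0][:,2],.014)
CASE=[box(-.075,.075,-.13,.13,0,.065),box(.034,.07,-.1,.1,.06,.077)]
def world(parts,p,z=0):
    c,s=np.cos(p[2]),np.sin(p[2]);R=np.array([[c,-s,0],[s,c,0],[0,0,1]])
    return [q@R.T+[p[0],p[1],z] for q in parts]
def mask(cam,parts,S=4):
    m=np.zeros((480*S,640*S),np.uint8)
    for q in parts: cv2.fillConvexPoly(m,cv2.convexHull(((proj(cam,q)+.5)*S).astype(np.int32)),1)
    return cv2.resize(m.astype(np.float32),(640,480),interpolation=cv2.INTER_AREA)
def fit(obs,parts,p0s,z=0):
    def cost(p):
        e=0
        for cam,reg in obs:
            m=mask(cam,world(parts,p,z)); e+=1-np.minimum(m,reg).sum()/np.maximum(m,reg).sum()
        return e
    best=None
    for p0 in p0s:
        r=minimize(cost,p0,method="Nelder-Mead",options=dict(initial_simplex=np.array(p0)+np.array([[0,0,0],[.015,0,0],[0,.015,0],[0,0,.3]]),xatol=2e-4,fatol=1e-4,maxiter=150))
        if best is None or r.fun<best.fun: best=r
    return best
E
cat > m1.py <<'E'
from fit import *
obs={"block":[],"case":[]};tgt={"scene":(211,276),"side":(401,193)}
ims={}
for n in("scene","side"):
    ims[n]=snapshot(n);c=camera_params(n)
    for q in obs:
        L=outline_of(n,q)
        if q=="block": L=[l for l in L if np.hypot(*(np.array(l["centre"])-tgt[n]))<15]
        if L: obs[q].append((c,L[0]["region"].astype(np.float32)));print(n,q,L[0]["p"],L[0]["region"].sum())
res={}
for q,parts,x in(("block",BLOCK,(.51,-.30)),("case",CASE,(.6,-.03))):
    for y in((0,.5,1,1.5,2,2.6) if q=="block" else (-.6,-.2,.2)):
        r=fit(obs[q],parts,[(*x,y)]);print(q,np.round(r.x,4),round(r.fun,3))
        if q not in res or r.fun<res[q].fun: res[q]=r
tiles=[]
for n in("scene","side"):
    c=camera_params(n)
    for q,parts,w in(("block",BLOCK,50),("case",CASE,80)):
        p=res[q].x;im=ims[n].copy()
        W=world(parts,p); ctr=proj(c,[W[0].mean(0)])[0].astype(int)
        s=300/(2*w);x0,y0=ctr-w
        t=cv2.resize(im[max(y0,0):y0+2*w,x0:x0+2*w],(300,300),interpolation=cv2.INTER_CUBIC)
        for P in W:
            h=cv2.convexHull(proj(c,P).astype(np.float32))[:,0]
            cv2.polylines(t,[((h+.5-[x0,y0])*s).astype(np.int32)],True,(255,0,0),1)
        if q=="case":
            pins=world([np.array([[-.03,y,.065] for y in(-.145+.045,-.045,-.015,.015,.045,.1)])],p)[0]
            for u in (proj(c,pins)+.5-[x0,y0])*s: cv2.circle(t,tuple(int(v) for v in u),2,(0,0,255),-1)
        tiles.append(t)
save("m1",np.vstack([np.hstack(tiles[:2]),np.hstack(tiles[2:])]))
E
python3 m1.py
```

```text
scene block 0.77 569
scene case 0.69 5440
side block 0.69 479
side case 0.78 5509
block [ 0.5184 -0.3114  0.593 ] 0.207
block [ 0.5191 -0.311   0.5962] 0.208
block [ 0.5185 -0.3112  0.5887] 0.208
block [ 0.5191 -0.311   0.5964] 0.208
block [ 0.5185 -0.3112  3.7304] 0.21
block [ 0.5191 -0.3121  3.7049] 0.213
case [ 0.607  -0.0378 -0.3613] 0.109
case [ 0.607  -0.0375 -0.3619] 0.107
case [ 0.6071 -0.0375 -0.3629] 0.107
```

View pics/m1.png

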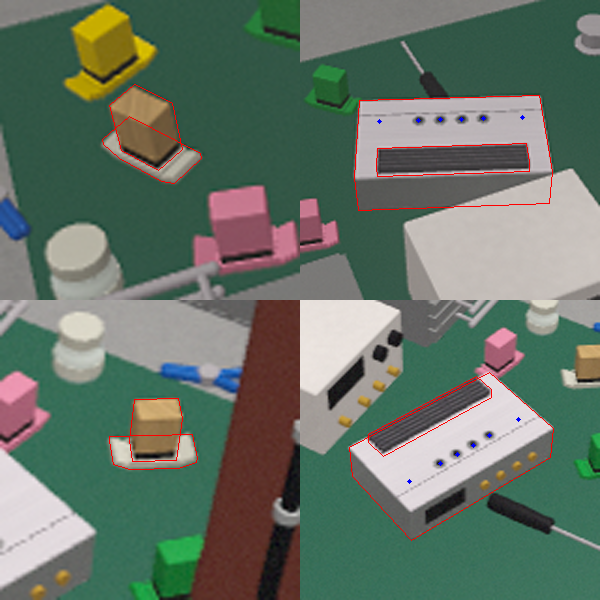

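The crops confirm the choice: the beech block with the white sole is at (0.518, -0.311) with yaw 34°. The case is at (0.607, -0.0375) with yaw -20.8°, and the projected pins land on the real ones. Next is a helper that turns a target pose into rows.

```bash
cat > plan.py <<'E'
import sys
from h import *
from scipy.spatial.transform import Rotation as Ro
def plan(x,y,z,yaw,step=4.0,tstep=7.0):
    s=env.get_state();p=np.array(s["ee_pos"]);R=np.array(s["eef_rot"])
    zz=np.array([np.cos(yaw),np.sin(yaw),0]);
    if zz@R[:,2]<0: zz=-zz
    xx=np.array([0,0,-1.]);T=np.column_stack([xx,np.cross(zz,xx),zz])
    d=np.array([x,y,z])-p; rv=Ro.from_matrix(R.T@T).as_rotvec(degrees=True)
    n=max(int(np.ceil(max(np.linalg.norm(d)*100/step,np.linalg.norm(rv)/tstep))),1)
    print("t",s["t"],"p",np.round(p,4),"zyaw",np.round(np.degrees(np.arctan2(R[1,2],R[0,2])),1),"j6",np.round(s["joint_positions"][5],2),"F",np.round(s["force"],1),"w",round(s["gripper_width"],4))
    print("shift tool cm",np.round(R.T@d*100,2),"turn",np.round(rv,1),"rows",n)
    for i in range(n):
        Ri=R@Ro.from_rotvec(rv*i/n,degrees=True).as_matrix()
        print(np.round(Ri.T@d*100/n,2).tolist()+np.round(rv/n,1).tolist())
if __name__=="__main__": plan(*map(float,sys.argv[1:]))
E
python3 plan.py .518 -.311 .15 .593
```

```text
t 0.6 p [ 0.1715 -0.575   0.1929] zyaw -73.4 j6 1.35 F [-0.4  0.4  0.2] w 0.0854
shift tool cm [  4.29  40.75 -15.4 ] turn [72.6  0.  -0. ] rows 11
[0.39, 3.7, -1.4, 6.6, 0.0, -0.0]
[0.39, 3.52, -1.82, 6.6, 0.0, -0.0]
[0.39, 3.29, -2.21, 6.6, 0.0, -0.0]
[0.39, 3.01, -2.57, 6.6, 0.0, -0.0]
[0.39, 2.7, -2.9, 6.6, 0.0, -0.0]
[0.39, 2.34, -3.19, 6.6, 0.0, -0.0]
[0.39, 1.96, -3.44, 6.6, 0.0, -0.0]
[0.39, 1.55, -3.64, 6.6, 0.0, -0.0]
[0.39, 1.12, -3.8, 6.6, 0.0, -0.0]
[0.39, 0.68, -3.9, 6.6, 0.0, -0.0]
[0.39, 0.23, -3.95, 6.6, 0.0, -0.0]
```

```bash
sed -i '/if zz@R/d' plan.py; python3 plan.py .518 -.311 .15 .593 4.0 6.8 | head -40
```

```text
t 0.6 p [ 0.1715 -0.575   0.1929] zyaw -73.4 j6 1.35 F [-0.4  0.4  0.2] w 0.0854
shift tool cm [  4.29  40.75 -15.4 ] turn [-107.4    0.     0. ] rows 16
[0.27, 2.55, -0.96, -6.7, 0.0, 0.0]
[0.27, 2.64, -0.66, -6.7, 0.0, 0.0]
[0.27, 2.7, -0.34, -6.7, 0.0, 0.0]
[0.27, 2.72, -0.03, -6.7, 0.0, 0.0]
[0.27, 2.71, 0.29, -6.7, 0.0, 0.0]
[0.27, 2.65, 0.61, -6.7, 0.0, 0.0]
[0.27, 2.57, 0.91, -6.7, 0.0, 0.0]
[0.27, 2.44, 1.21, -6.7, 0.0, 0.0]
[0.27, 2.28, 1.48, -6.7, 0.0, 0.0]
[0.27, 2.1, 1.74, -6.7, 0.0, 0.0]
[0.27, 1.88, 1.97, -6.7, 0.0, 0.0]
[0.27, 1.63, 2.18, -6.7, 0.0, 0.0]
[0.27, 1.37, 2.35, -6.7, 0.0, 0.0]
[0.27, 1.08, 2.5, -6.7, 0.0, 0.0]
[0.27, 0.78, 2.61, -6.7, 0.0, 0.0]
[0.27, 0.47, 2.68, -6.7, 0.0, 0.0]
```

```bash
python3 -m crank '[0,2.6,-1,-6.7,0,0,7, 0,2.6,-0.7,-6.7,0,0,7, 0,2.7,-0.3,-6.7,0,0,7, 0,2.7,0,-6.7,0,0,7, 0,2.7,0.3,-6.7,0,0,7, 0,2.7,0.6,-6.7,0,0,7, 0,2.6,0.9,-6.7,0,0,7, 0,2.4,1.2,-6.7,0,0,7, 0,2.3,1.5,-6.7,0,0,7, 0,2.1,1.7,-6.7,0,0,7]'; python3 plan.py .518 -.311 .15 .593 4.0 6.8
```

```text
t: 1.43
ee_pos: [0.3897, -0.4023, 0.1923]
eef_rot: [[-0.0, 0.069, 0.998], [-0.002, 0.998, -0.069], [-1.0, -0.002, -0.0]]
force: [0.0, -0.1, 0.5]
gripper_width: 0.07
t 1.4333 p [ 0.3897 -0.4023  0.1923] zyaw -4.0 j6 0.61 F [ 0.  -0.1  0.5] w 0.07
shift tool cm [ 4.21 10.01 12.17] turn [-37.9  -0.    0.1] rows 6
[0.7, 1.67, 2.03, -6.3, -0.0, 0.0]
[0.7, 1.43, 2.2, -6.3, -0.0, 0.0]
[0.7, 1.18, 2.34, -6.3, -0.0, 0.0]
[0.7, 0.92, 2.46, -6.3, -0.0, 0.0]
[0.7, 0.64, 2.55, -6.3, -0.0, 0.0]
[0.7, 0.36, 2.6, -6.3, -0.0, 0.0]
```

```bash
python3 -m crank '[0.7,1.7,2,-6.6,0,0,7, 0.7,1.5,2.2,-6.6,0,0,7, 0.7,1.2,2.4,-6.6,0,0,7, 0.7,1,2.5,-6.6,0,0,7, 0.7,0.7,2.6,-6.6,0,0,7, 0.7,0.4,2.7,-6.3,0,0,7, 0,0,0,0,0,0,7]' >/dev/null; python3 plan.py .518 -.311 .15 .593
python3 - <<'E'
from fit import *
im=snapshot("wrist");c=camera_params("wrist")
p=(.5184,-.3112,.593)
for P in world(BLOCK,p): cv2.polylines(im,[cv2.convexHull(proj(c,P).astype(np.int32))],True,(255,0,0),1)
save("w1",im)
E
```

```text
t 2.0167 p [ 0.5259 -0.2952  0.1497] zyaw 38.0 j6 0.18 F [-0.2  0.5 -0.3] w 0.0703
shift tool cm [-0.02 -0.75 -1.6 ] turn [ 4.  -0.   0.3] rows 1
[-0.02, -0.75, -1.6, 4.0, -0.0, 0.3]
```

View pics/w1.png

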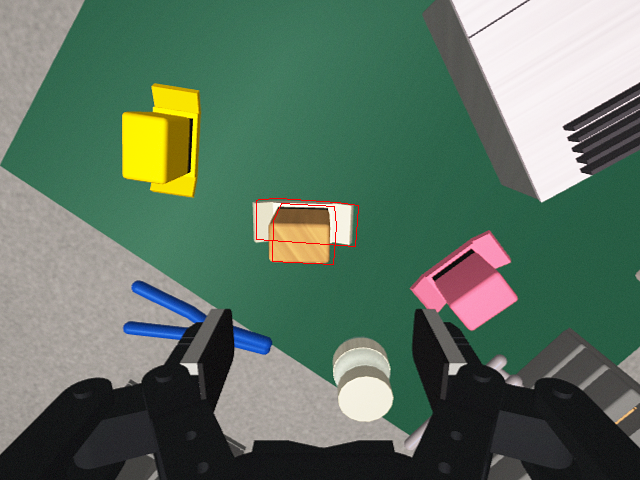

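The wrist view shows the beech block at (303,230) between the yellow and pink ones. My drawn model is about 4 px to the right and about 2° turned. I refine the pose with this picture.

```bash
python3 - <<'E'
from fit import *
snapshot("wrist");c=camera_params("wrist")
L=[l for l in outline_of("wrist","block") if np.hypot(*(np.array(l["centre"])-(303,230)))<30]
r=fit([(c,L[0]["region"].astype(np.float32))],BLOCK,[(.518,-.311,.593),(.515,-.313,.65)])
print(L[0]["p"],np.round(r.x,4),r.fun)
E
python3 plan.py .516 -.311 .15 .62
```

```text
0.67 [ 0.5155 -0.3132  0.6423] 0.043000102043151855
t 2.1667 p [ 0.5236 -0.2988  0.1514] zyaw 37.4 j6 0.19 F [-0.1 -0.8  0.2] w 0.0698
shift tool cm [ 0.15 -0.51 -1.34] turn [ 1.8 -0.1  0.4] rows 1
[0.15, -0.51, -1.34, 1.8, -0.1, 0.4]
```

```bash
python3 -m crank '[0,-0.6,-1.4,1,0,0,7, 0,0,0,0,0,0,7, 0,0,0,0,0,0,7]' >/dev/null; python3 - <<'E'
from fit import *
c=camera_params("wrist");snapshot("wrist");
L=sorted(outline_of("wrist","block"),key=lambda l:np.linalg.norm(ray(c,l["centre"],.03)[:2]-(.516,-.312)))
r=fit([(c,L[0]["region"].astype(np.float32))],BLOCK,[(.518,-.311,.593),(.515,-.313,.65)])
print(L[0]["p"],np.round(r.x,4),r.fun)
E
python3 plan.py .516 -.3125 .022 .62
```

```text
0.66 [ 0.5161 -0.312   0.6338] 0.04491931200027466
t 2.5167 p [ 0.5147 -0.3145  0.1528] zyaw 36.0 j6 0.18 F [-0.3 -0.2 -0.8] w 0.0697
shift tool cm [13.08  0.2   0.24] turn [ 0.5 -0.1  0.5] rows 4
[3.27, 0.05, 0.06, 0.1, -0.0, 0.1]
[3.27, 0.04, 0.06, 0.1, -0.0, 0.1]
[3.27, 0.04, 0.06, 0.1, -0.0, 0.1]
[3.27, 0.03, 0.06, 0.1, -0.0, 0.1]
```

```bash
python3 -m crank '[3,0.2,0.1,0,0,0.5,7, 3,0,0.1,0,0,0,7, 3,0,0,0,0,0,7, 2,0,0,0,0,0,7, 1,0,0,0,0,0,7, 0.6,0,0,0,0,0,7, 0,0,0,0,0,0,7]' >/dev/null; python3 plan.py .516 -.312 .022 .634|head -2
```

```text
t 3.1 p [ 0.5165 -0.314   0.026 ] zyaw 35.8 j6 0.18 F [-1.   0.5  0.6] w 0.0698
shift tool cm [0.4  0.2  0.08] turn [-0.5 -0.   0.4] rows 1
```

```bash
python3 -m crank '[0.4,0.2,0.1,-0.5,0,0.3,7, 0,0,0,0,0,0,7, 0,0,0,0,0,0,3.5, 0,0,0,0,0,0,3.5, 0,0,0,0,0,0,3.5, 0,0,0,0,0,0,3.5, 0,0,0,0,0,0,3.5]' 60; python3 plan.py .516 -.312 .15 .634|head -2
```

```text
t: 3.68
ee_pos: [0.5193, -0.3144, 0.0283]
eef_rot: [[0.007, -0.593, 0.805], [-0.007, 0.805, 0.593], [-1.0, -0.009, 0.001]]
force: [-0.1, 0.6, 0.5]
gripper_width: 0.035
t 3.6833 p [ 0.5193 -0.3144  0.0283] zyaw 36.4 j6 0.18 F [-0.1  0.6  0.5] w 0.035
shift tool cm [-12.18   0.27  -0.1 ] turn [0.  0.1 0.5] rows 4
```

The opening went down to 35 mm, less than the 44 mm grip, so something is off. I look.

```bash
python3 - <<'E'
from fit import *
a=snapshot("wrist");b=snapshot("side");save("g1",np.hstack([cv2.resize(a,(480,360)),cv2.resize(b[140:260,340:440],(300,360))]))
print(env.get_state()["gripper_width"])
E
```

```text
0.035185333419153794
```

View pics/g1.png

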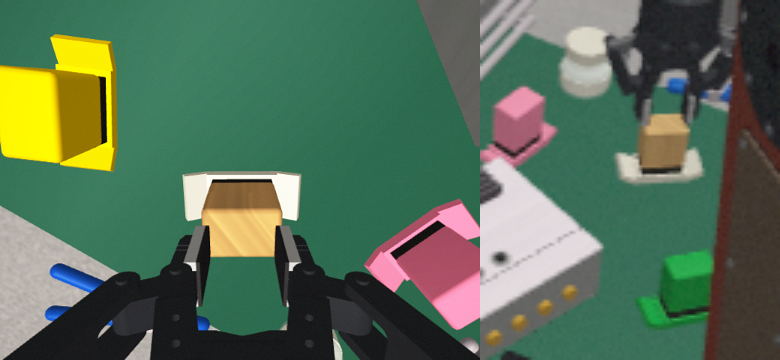

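```bash
python3 - <<'E'
from fit import *
s=env.get_state();T=np.array(s["ee_pos"]);R=np.array(s["eef_rot"]);print(T)
obs=[];out=[]
for n in("scene","wrist","side"):
    c=camera_params(n);im=snapshot(n)
    L=sorted(outline_of(n,"block"),key=lambda l:np.linalg.norm(ray(c,l["centre"],.03)[:2]-(.516,-.312)))
    if L:
        o=[(c,L[0]["region"].astype(np.float32))]; r=fit(o,BLOCK,[(.516,-.312,.634)]); print(n,L[0]["p"],np.round(r.x,4),round(r.fun,3))
    for P in world(BLOCK,(.516,-.312,.634)): cv2.polylines(im,[cv2.convexHull(proj(c,P).astype(np.int32))],True,(255,0,0),1)
    g=np.array([T,T-.019*R[:,0],T-.019*R[:,0]+.0175*R[:,2],T-.019*R[:,0]-.0175*R[:,2],T-.12*R[:,0]])
    for k,u in enumerate(proj(c,g)):
        cv2.circle(im,tuple(int(v) for v in u),1 if n!="wrist" else 4,[(255,0,255),(0,255,255),(0,0,255),(0,0,255),(255,255,0)][k],-1)
    u=proj(c,[[.516,-.312,.06]])[0].astype(int)
    w=60 if n!="wrist" else 150
    u=np.clip(u,w,[640-w,480-w]);out.append(cv2.resize(im[u[1]-w:u[1]+w,u[0]-w:u[0]+w],(266,266),interpolation=cv2.INTER_CUBIC))
save("g2",np.hstack(out))
E
```

```text
[ 0.51915825 -0.3143201   0.02806594]
scene 0.89 [ 0.5198 -0.3123  0.5906] 0.166
wrist 0.76 [ 0.516  -0.3116  0.6344] 0.098
side 0.9 [ 0.5175 -0.3122  0.624 ] 0.123
```

View pics/g2.png

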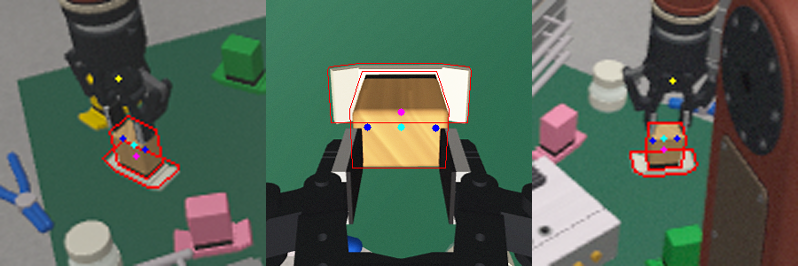

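```bash
python3 - <<'E'
from fit import *
o=[]
for n in("scene","side"):
    c=camera_params(n);im=snapshot(n);u=proj(c,[[.516,-.312,.09]])[0].astype(int)
    o.append(cv2.resize(im[u[1]-45:u[1]+45,u[0]-35:u[0]+35],(400,514),interpolation=cv2.INTER_CUBIC))
save("g3",np.hstack(o))
E
```

```text
(no output)
```

View pics/g3.png

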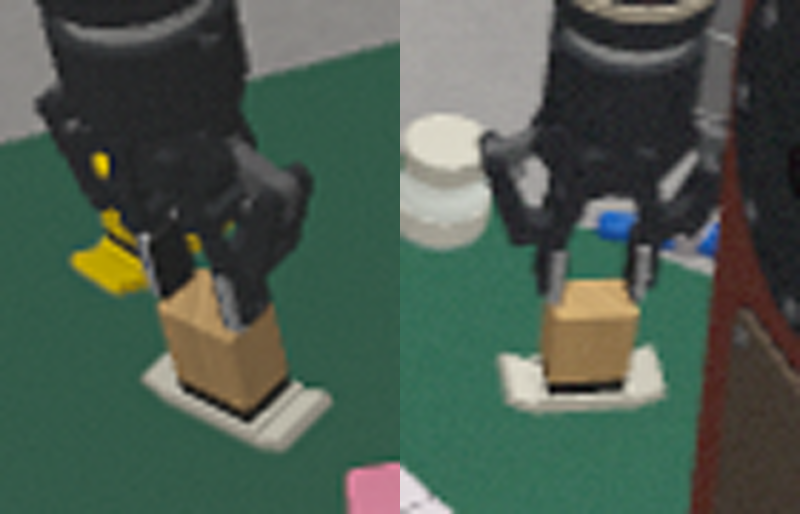

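The close crops suggest the fingertips end near the top of the grip rather than beside it: about (235,328) and (168,298) in the left half, (553,300) and (637,300) in the right half. I triangulate them.

```bash
python3 - <<'E'
from fit import *
def px(n,q):
    u=proj(camera_params(n),[[.516,-.312,.09]])[0].astype(int); return np.array(q)/5.714+u-[35,45]
def PM(n):
    c=camera_params(n);R=cv2.Rodrigues(np.array(c["rvec"]))[0];return K(c)@np.c_[R,c["tvec"]]
for a,b in(((235,328),(153,300)),((168,298),(237,300)),((165,265),(150,270))):
    X=cv2.triangulatePoints(PM("scene"),PM("side"),px("scene",a).reshape(2,1),px("side",b).reshape(2,1));X=X[:3,0]/X[3,0]
    print(np.round(X,4),px("scene",a)-proj(camera_params("scene"),X)[0])
s=env.get_state();print(s["ee_pos"],s["gripper_width"],np.round(s["joint_positions"],3),s["force"],camera_params("wrist")["tvec"])
c=camera_params("wrist");print(-cv2.Rodrigues(np.array(c["rvec"]))[0].T@c["tvec"])
E
```

```text
[ 0.5355 -0.3053  0.0603] [-0.49883935 -0.29767372]
[ 0.5001 -0.3299  0.0575] [0.14636881 0.09109675]
[ 0.5331 -0.314   0.0859] [-7.31638034 -4.47073821]
[ 0.51892042 -0.31406621  0.027598  ] 0.035004570563482294 [-0.759  0.148 -0.156  1.258 -0.     0.177] [-0.24500034 -0.1825958   0.7249995 ] [-0.2312531  -0.52050217  0.04484206]
[ 0.47031639 -0.24908325  0.20777715]
```

```bash
python3 - <<'E'
from fit import *
c=camera_params("wrist");print(K(c)[0,0])
for z in(.02,.028,.035,.045,.058,.066,.075,.085):
    a,b=ray(c,(276,301),z),ray(c,(373,301),z);print(z,round(np.linalg.norm(a-b),4),np.round((a+b)/2,4))
s=env.get_state();print(s["ee_pos"])
E
```

```text
392.55747197090477
0.02 0.0515 [ 0.5277 -0.3253  0.02  ]
0.028 0.0493 [ 0.5253 -0.3221  0.028 ]
0.035 0.0474 [ 0.5231 -0.3193  0.035 ]
0.045 0.0446 [ 0.5201 -0.3152  0.045 ]
0.058 0.0411 [ 0.5161 -0.3099  0.058 ]
0.066 0.0389 [ 0.5137 -0.3067  0.066 ]
0.075 0.0364 [ 0.5109 -0.303   0.075 ]
0.085 0.0337 [ 0.5079 -0.2989  0.085 ]
[ 0.51892042 -0.31406621  0.027598  ]
```

```bash
python3 -m crank '[0,0,0,0,0,0,2, 0,0,0,0,0,0,2, 0,0,0,0,0,0,2, 0,0,0,0,0,0,2]' 60; python3 -m crank '[-1,0,0,0,0,0,2, -1,0,0,0,0,0,2, -1,0,0,0,0,0,2,0,0,0,0,0,0,2,0,0,0,0,0,0,2]' 60; python3 - <<'E'
from fit import *
o=[]
for n in("scene","side"):
    c=camera_params(n);im=snapshot(n);u=proj(c,[[.516,-.312,.09]])[0].astype(int)
    o.append(cv2.resize(im[u[1]-45:u[1]+45,u[0]-35:u[0]+35],(400,514),interpolation=cv2.INTER_CUBIC))
save("g4",np.hstack(o))
E
```

```text
t: 4.52
ee_pos: [0.5189, -0.3144, 0.028]
eef_rot: [[0.006, -0.593, 0.805], [-0.006, 0.805, 0.593], [-1.0, -0.009, 0.001]]
force: [0.5, 0.6, 1.3]
gripper_width: 0.0198
t: 4.93
ee_pos: [0.519, -0.3141, 0.0618]
eef_rot: [[0.007, -0.593, 0.805], [-0.007, 0.805, 0.593], [-1.0, -0.009, 0.001]]
force: [0.7, -0.5, -0.1]
gripper_width: 0.0201
```

View pics/g4.png

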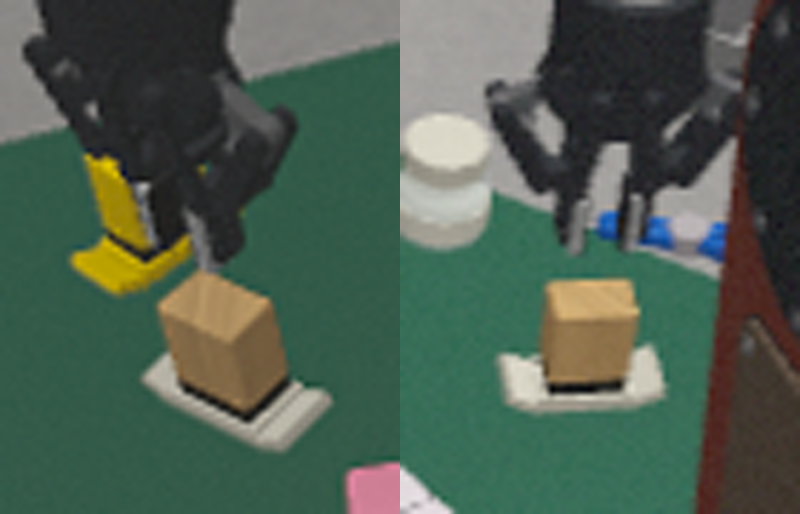

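The fingers were above the grip, and the block has not moved: the real fingertips sit higher than the reported TCP implies. I triangulate the tips again to measure the offset.

```bash
python3 - <<'E'
from fit import *
def px(n,q):
    u=proj(camera_params(n),[[.516,-.312,.09]])[0].astype(int); return np.array(q)/5.714+u-[35,45]
def PM(n):
    c=camera_params(n);R=cv2.Rodrigues(np.array(c["rvec"]))[0];return K(c)@np.c_[R,c["tvec"]]
for a,b in(((222,264),(175,252)),((163,245),(230,250))):
    X=cv2.triangulatePoints(PM("scene"),PM("side"),px("scene",a).reshape(2,1),px("side",b).reshape(2,1));X=X[:3,0]/X[3,0]
    print(np.round(X,4),px("scene",a)-proj(camera_params("scene"),X)[0])
s=env.get_state();print(s["ee_pos"],env.grip_point_offset)
T=np.array(s["ee_pos"])
for n in("scene","side"):
    c=camera_params(n);u=proj(c,[[.516,-.312,.09]])[0].astype(int)
    print(n,[(np.round((proj(c,[T+[0,0,k]])[0]-u+[35,45])*5.714)).tolist() for k in(0,.02,.04)])
E
```

```text
[ 0.5282 -0.3056  0.0952] [0.37605231 0.23072134]
[ 0.5057 -0.3256  0.093 ] [-0.233523  -0.1476779]
[ 0.5189877  -0.31412126  0.06147433] 0.0187
scene [[210.0, 309.0], [201.0, 277.0], [193.0, 244.0]]
side [[191.0, 299.0], [195.0, 270.0], [199.0, 240.0]]
```

Offset found: the real fingertips are about 32 mm above the reported TCP, consistently at both openings. For tips at about 32 mm, the reported TCP z should be about 0. I reopen and go down in small steps, watching force.

```bash
python3 -m crank '[0,0.1,-0.3,0,0,0,7, 0,0,0,0,0,0,7, 0,0,0,0,0,0,7,0,0,0,0,0,0,7,0,0,0,0,0,0,7]' 60 | tail -1; python3 -m crank '[1.2,0,0,0,0,0,7,1.2,0,0,0,0,0,7,1.2,0,0,0,0,0,7,0,0,0,0,0,0,7]'|tail -2;python3 plan.py .517 -.312 0 .634|head -2
```

```text
gripper_width: 0.0703
force: [-0.9, -0.2, -1.7]
gripper_width: 0.0699
t 5.7833 p [ 0.5148 -0.3145  0.0196] zyaw 36.4 j6 0.17 F [-0.9 -0.2 -1.7] w 0.0699
shift tool cm [1.96 0.08 0.32] turn [0.  0.1 0.4] rows 1
```

```bash
python3 -m crank '[0.7,0.1,0.2,0,0,0,7,0.7,0,0.1,0,0,0,7,0.5,0,0,0,0,0,7,0,0,0,0,0,0,7]'|tail -2;python3 plan.py .517 -.312 0 .634|head -2
```

```text
force: [0.2, 0.1, -0.1]
gripper_width: 0.0701
t 6.1167 p [ 0.5158 -0.3106 -0.0037] zyaw 36.4 j6 0.18 F [ 0.2  0.1 -0.1] w 0.0701
shift tool cm [-0.37 -0.19  0.01] turn [0.  0.  0.2] rows 1
```

```bash
python3 -m crank '[-0.3,-0.15,0.1,0,0,0,7,0,0,0,0,0,0,7,0,0,0,0,0,0,2,0,0,0,0,0,0,2,0,0,0,0,0,0,2,0,0,0,0,0,0,2,0,0,0,0,0,0,2]' 70;python3 plan.py .517 -.312 0 .634|head -2
```

```text
t: 6.7
ee_pos: [0.5185, -0.3119, 0.0012]
eef_rot: [[0.004, -0.593, 0.805], [-0.004, 0.805, 0.593], [-1.0, -0.005, 0.001]]
force: [0.7, 0.1, -1.7]
gripper_width: 0.0429
t 6.7 p [ 0.5185 -0.3119  0.0012] zyaw 36.4 j6 0.18 F [ 0.7  0.1 -1.7] w 0.0429
shift tool cm [ 0.12  0.08 -0.12] turn [0.  0.  0.3] rows 1
```

Gripped: the opening stopped at 43 mm. I lift.

```bash
python3 -m crank '[-1,0,0,0,0,0,2,-2.5,0,0,0,0,0,2,-2.5,0,0,0,0,0,2,-2.5,0,0,0,0,0,2,-2.5,0,0,0,0,0,2,-1,0,0,0,0,0,2,0,0,0,0,0,0,2]'|tail -2;python3 plan.py .5436 -.1204 .115 1.209 3 6; 
```

```text
force: [-0.3, -0.2, -1.3]
gripper_width: 0.0429
t 7.2833 p [ 0.5161 -0.3098  0.127 ] zyaw 36.3 j6 0.18 F [-0.3 -0.2 -1.3] w 0.0429
shift tool cm [ 1.19 13.63 13.44] turn [-32.9  -0.    0. ] rows 7
[0.17, 1.95, 1.92, -4.7, -0.0, 0.0]
[0.17, 1.78, 2.07, -4.7, -0.0, 0.0]
[0.17, 1.61, 2.21, -4.7, -0.0, 0.0]
[0.17, 1.42, 2.34, -4.7, -0.0, 0.0]
[0.17, 1.22, 2.45, -4.7, -0.0, 0.0]
[0.17, 1.02, 2.54, -4.7, -0.0, 0.0]
[0.17, 0.81, 2.61, -4.7, -0.0, 0.0]
```

```bash
python3 - <<'E'
from fit import *
o=[]
for n in("scene","side"):
    c=camera_params(n);im=snapshot(n);u=proj(c,[[.516,-.312,.15]])[0].astype(int)
    o.append(cv2.resize(im[u[1]-45:u[1]+45,u[0]-35:u[0]+35],(300,385),interpolation=cv2.INTER_CUBIC))
save("g5",np.hstack(o))
E
```

```text
(no output)
```

View pics/g5.png

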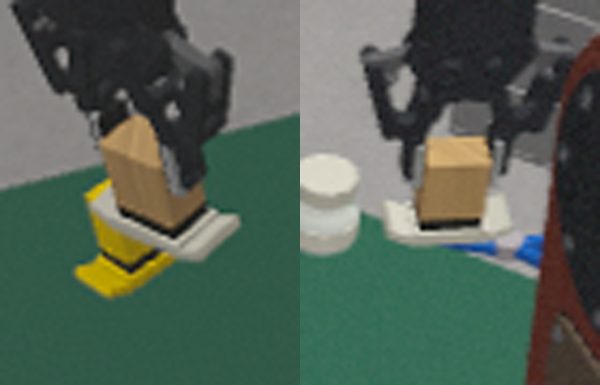

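The block is held upright between the fingers, its grip clasped at about mid-height. I move over end_a.

```bash
python3 -m crank '[0,1.9,1.9,-4.8,0,0,2,0,1.8,2.1,-4.8,0,0,2,0,1.6,2.2,-4.8,0,0,2,0,1.4,2.3,-4.8,0,0,2,0,1.2,2.4,-4.8,0,0,2,0,1,2.4,-4.8,0,0,2,0,0.6,2,-4,0,0,2,0,0,0,0,0,0,2,0,0,0,0,0,0,2]'|tail -2;python3 plan.py .5436 -.1204 .075 1.209
```

```text
force: [0.3, -0.1, -0.6]
gripper_width: 0.0429
t 8.1333 p [ 0.5317 -0.1171  0.105 ] zyaw 70.6 j6 -0.12 F [ 0.3 -0.1 -0.6] w 0.0429
shift tool cm [ 2.97 -1.31  0.07] turn [ 1.3  0.3 -1.5] rows 1
[2.97, -1.31, 0.07, 1.3, 0.3, -1.5]
```

```bash
python3 -m crank '[0.5,-1.3,0.1,1.3,0.3,-1.5,2,0,0,0,0,0,0,2,0,0,0,0,0,0,2]'|tail -2;python3 plan.py .5436 -.1204 .075 1.209 |head -2
python3 - <<'E'
from fit import *
o=[];p=(.607,-.0375,-.362)
for n in("scene","side"):
    c=camera_params(n);im=snapshot(n)
    L=outline_of(n,"block");L=sorted(L,key=lambda l:np.linalg.norm(ray(c,l["centre"],.13)[:2]-(.5436,-.12)))
    for z in(.095,.1,.105):
        r=fit([(c,L[0]["region"].astype(np.float32))],BLOCK,[(.5436,-.1204,1.209)],z);print(n,z,np.round(r.x,4),round(r.fun,3))
    u=proj(c,[[.57,-.07,.09]])[0].astype(int)
    o.append(cv2.resize(im[u[1]-60:u[1]+60,u[0]-60:u[0]+60],(400,400),interpolation=cv2.INTER_CUBIC))
save("e1",np.hstack(o))
E
```

```text
force: [-0.5, 0.1, -1.4]
gripper_width: 0.0426
t 8.3833 p [ 0.5421 -0.1207  0.0956] zyaw 69.1 j6 -0.09 F [-0.5  0.1 -1.4] w 0.0426
shift tool cm [ 2.06 -0.14  0.08] turn [-0.2 -0.  -0.3] rows 1
scene 0.095 [ 0.5441 -0.1205  1.2481] 0.071
scene 0.1 [ 0.5497 -0.1225  1.2421] 0.073
scene 0.105 [ 0.5542 -0.1238  1.2174] 0.08
side 0.095 [ 0.54   -0.1223  1.3376] 0.306
side 0.1 [ 0.5372 -0.1185  1.3742] 0.309
side 0.105 [ 0.5358 -0.1118  1.3919] 0.317
```

View pics/e1.png

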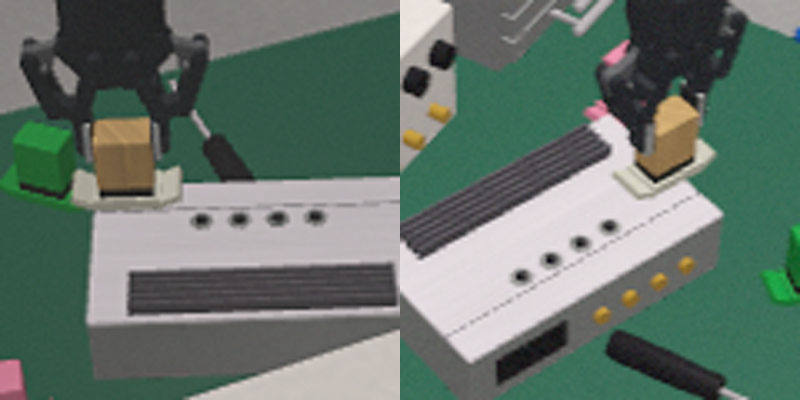

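Both views show the block hovering above the cover's end, in line with the row and clear of the pins. I go down to just above the cover.

```bash
python3 -m crank '[0.8,-0.1,0.1,0,0,-0.3,2,0.7,0,0,0,0,0,2,0.4,0,0,0,0,0,2,0,0,0,0,0,0,2]'|tail -2;python3 plan.py .5436 -.1204 .066 1.209 |head -2
```

```text
force: [-0.0, -0.5, -1.8]
gripper_width: 0.0424
t 8.9167 p [ 0.544  -0.1212  0.0762] zyaw 69.0 j6 -0.09 F [-0.  -0.5 -1.8] w 0.0424
shift tool cm [1.02 0.07 0.06] turn [-0.3 -0.   0.2] rows 1
```

```bash
for i in 1; do python3 -m crank '[0.5,0.1,0,-0.3,0,0,2,0,0,0,0,0,0,2]'|grep -E 'pos|force'; python3 -m crank '[0.2,0,0,0,0,0,2,0,0,0,0,0,0,2]'|grep -E 'pos|force'; python3 -m crank '[0.15,0,0,0,0,0,2,0,0,0,0,0,0,2]'|grep -E 'pos|force';python3 -m crank '[0.15,0,0,0,0,0,2,0,0,0,0,0,0,2]'|grep -E 'pos|force'; done
```

```text
ee_pos: [0.5426, -0.1206, 0.0702]
force: [0.7, 0.2, -2.4]
ee_pos: [0.5425, -0.1205, 0.0678]
force: [-0.2, 0.2, -2.6]
ee_pos: [0.5426, -0.1205, 0.0664]
force: [-0.1, 0.1, -1.3]
ee_pos: [0.543, -0.1207, 0.0656]
force: [-2.5, 0.6, 2.2]
```

```bash
python3 -m crank '[0.15,0,0,0,0,0,2,0,0,0,0,0,0,2]'|grep -E 'pos|force'; python3 -m crank '[0.15,0,0,0,0,0,2,0,0,0,0,0,0,2]'|grep -E 'pos|force'; python3 plan.py .6144 .0666 .0625 1.209 1 |head -3
```

```text
ee_pos: [0.5433, -0.1208, 0.0651]
force: [-2.0, 1.7, 3.3]
ee_pos: [0.5435, -0.1209, 0.0643]
force: [-3.2, 0.8, 4.3]
t 9.9167 p [ 0.5435 -0.1209  0.0643] zyaw 69.4 j6 -0.09 F [-3.2  0.8  4.3] w 0.0427
shift tool cm [ 1.700e-01 -2.000e-02  2.005e+01] turn [ 0.1 -0.   0.3] rows 21
[0.01, -0.0, 0.95, 0.0, -0.0, 0.0]
```

```bash
python3 -m crank '[0.2,0,0,0,0,0,2,0,0,0,0,0,0,2]'|grep -E 'pos|force'; python3 -m crank '[0.1,0,0,0,0,0,2,0.05,0,0.3,0,0,0,2,0.05,0,0.4,0,0,0,2,0.05,0,0.4,0,0,0,2,0.05,0,0.4,0,0,0,2]'; python3 plan.py .6144 .0666 .0625 1.209 1 |head -2
```

```text
ee_pos: [0.5438, -0.121, 0.0632]
force: [-2.9, 1.8, 7.6]
t: 10.5
ee_pos: [0.5512, -0.1114, 0.0637]
eef_rot: [[0.009, -0.935, 0.355], [-0.011, 0.355, 0.935], [-1.0, -0.013, -0.007]]
force: [-2.1, -2.1, 5.6]
gripper_width: 0.0428
t 10.5 p [ 0.5512 -0.1114  0.0637] zyaw 69.2 j6 -0.07 F [-2.1 -2.1  5.6] w 0.0428
shift tool cm [-0.02  0.41 18.88] turn [-0.1 -0.4  0.7] rows 19
```

```bash
python3 -m crank '[0.1,0.1,0.4,0,-0.2,0.3,2,0.08,0.1,0.4,0,0,0,2,0.05,0.1,0.4,0,0,0,2,0.05,0.05,0.4,0,0,0,2,0.05,0.05,0.4,0,0,0,2,0.05,0.05,0.4,0,0,0,2]'|grep force; python3 plan.py .6144 .0666 .0628 1.209 1 |head -2
```

```text
force: [0.3, -1.2, 4.8]
t 11.0 p [ 0.5596 -0.0955  0.0645] zyaw 68.9 j6 -0.02 F [ 0.3 -1.2  4.8] w 0.0424
shift tool cm [-0.13  0.7  17.1 ] turn [-0.3 -1.   1.2] rows 18
```

```bash
python3 -m crank '[0.15,0.4,0.2,-0.3,-0.8,1,2,0.1,0.3,0.2,0,0,0,2]'|grep force; python3 plan.py .6144 .0666 .0628 1.209 1 |head -2;  python3 -m crank '[0.15,0.2,0.3,0,-0.3,0.4,2,0.1,0.1,0.3,0,-0.1,0.1,2]'|grep force; python3 plan.py .6144 .0666 .0628 1.209 1 |head -2
```

```text
force: [0.6, -4.0, 5.0]
t 11.1667 p [ 0.5573 -0.0909  0.0639] zyaw 69.2 j6 -0.03 F [ 0.6 -4.   5. ] w 0.0428
shift tool cm [ 0.04  0.24 16.75] turn [-0.  -0.3  0.5] rows 17
force: [-2.3, -3.5, 6.1]
t 11.3333 p [ 0.5583 -0.0865  0.0633] zyaw 69.2 j6 -0.02 F [-2.3 -3.5  6.1] w 0.0424
shift tool cm [ 0.04  0.2  16.3 ] turn [-0.1 -0.   0.3] rows 17
```

```bash
python3 -m crank '[0.1,0.12,0.35,0,-0.1,0.2,2,0.1,0.12,0.35,0,-0.1,0.2,2,0.1,0.12,0.35,0,-0.1,0.2,2,0.1,0.12,0.35,0,-0.1,0.2,2,0.1,0.12,0.35,0,-0.1,0.2,2]'|grep force; python3 plan.py .6144 .0666 .0628 1.209 1 |head -2
```

```text
force: [-2.7, -6.1, 6.0]
t 11.75 p [ 0.5633 -0.0744  0.0631] zyaw 69.0 j6 0.01 F [-2.7 -6.1  6. ] w 0.0427
shift tool cm [1.0e-02 2.9e-01 1.5e+01] turn [-0.3 -0.   0. ] rows 16
```

```bash
python3 -m crank '[0.1,0.18,0.35,-0.1,-0.1,0.15,2,0.1,0.18,0.35,-0.1,-0.1,0.15,2,0.1,0.15,0.35,0,-0.1,0.15,2,0.1,0.15,0.35,0,-0.1,0.15,2,0.1,0.15,0.35,0,-0.1,0.15,2]'|grep force; python3 plan.py .6144 .0666 .0628 1.209 1 |head -2;python3 -m crank '[0.1,0.15,0.35,-0.1,-0.1,0.15,2,0.1,0.15,0.35,0,-0.1,0.15,2,0.1,0.15,0.35,0,-0.1,0.15,2,0.1,0.15,0.35,0,-0.1,0.15,2,0.1,0.15,0.35,0,-0.1,0.15,2]'|grep force; python3 plan.py .6144 .0666 .0628 1.209 1 |head -2
```

```text
force: [-0.9, -4.3, 6.4]
t 12.1667 p [ 0.5663 -0.064   0.0632] zyaw 68.9 j6 0.03 F [-0.9 -4.3  6.4] w 0.0426
shift tool cm [-0.04  0.22 13.92] turn [-0.4 -0.3  0.1] rows 14
force: [-1.1, -4.4, 5.7]
t 12.5833 p [ 0.5705 -0.051   0.0631] zyaw 68.8 j6 0.06 F [-1.1 -4.4  5.7] w 0.0425
shift tool cm [-0.02  0.17 12.55] turn [-0.5 -0.3  0.1] rows 13
```

```bash
python3 -m crank '[0.11,0.16,0.4,-0.2,-0.15,0.15,2,0.11,0.16,0.4,-0.1,-0.15,0.15,2,0.11,0.16,0.4,-0.1,-0.1,0.15,2,0.11,0.15,0.4,-0.1,-0.1,0.15,2,0.11,0.15,0.4,-0.1,-0.1,0.15,2,0.11,0.15,0.4,-0.1,-0.1,0.15,2,0.11,0.15,0.4,-0.1,-0.1,0.15,2,0.11,0.15,0.4,-0.1,-0.1,0.15,2]'|grep force; python3 plan.py .6144 .0666 .0628 1.209 1 |head -2
```

```text
force: [-1.3, -4.0, 6.9]
t 13.25 p [ 0.578  -0.0284  0.0627] zyaw 69.3 j6 0.09 F [-1.3 -4.   6.9] w 0.0427
shift tool cm [-0.07 -0.04 10.17] turn [-0.  -0.3  0.2] rows 11
```

```bash
python3 -m crank '[0.1,0.13,0.4,-0.1,-0.15,0.15,2,0.1,0.13,0.4,-0.1,-0.15,0.15,2,0.1,0.13,0.4,0,-0.1,0.15,2,0.1,0.13,0.4,0,-0.1,0.15,2,0.1,0.13,0.4,0,-0.1,0.15,2,0.1,0.13,0.4,-0.1,-0.1,0.15,2,0.1,0.13,0.4,-0.1,-0.1,0.15,2,0.1,0.13,0.4,-0.1,-0.1,0.15,2]'|grep force; python3 plan.py .6144 .0666 .0628 1.209 1 |head -2
```

```text
force: [-1.5, -4.1, 7.5]
t 13.9167 p [ 0.5869 -0.0059  0.0628] zyaw 69.4 j6 0.13 F [-1.5 -4.1  7.5] w 0.043
shift tool cm [-0.05 -0.02  7.76] turn [ 0.1 -0.4  0.2] rows 8
```

```bash
python3 -m crank '[0.1,0.13,0.4,0,-0.2,0.15,2,0.1,0.13,0.4,0,-0.15,0.15,2,0.1,0.13,0.4,0,-0.1,0.15,2,0.1,0.13,0.4,0,-0.1,0.15,2,0.1,0.13,0.4,0,-0.1,0.15,2,0.1,0.13,0.4,0,-0.1,0.15,2,0.1,0.13,0.4,0,-0.1,0.15,2,0.1,0.13,0.4,0,-0.1,0.15,2,0.1,0.13,0.4,0,-0.1,0.15,2,0.1,0.13,0.4,0,-0.1,0.15,2]'|grep force; python3 plan.py .6144 .0666 .0628 1.209 1 |head -2
```

```text
force: [-1.9, -3.7, 6.8]
t 14.75 p [0.5988 0.0254 0.0628] zyaw 69.0 j6 0.19 F [-1.9 -3.7  6.8] w 0.0429
shift tool cm [-0.    0.02  4.41] turn [-0.3 -0.   0.2] rows 5
```

```bash
python3 -m crank '[0.1,0.13,0.4,-0.1,-0.1,0.15,2,0.1,0.13,0.4,-0.1,-0.1,0.15,2,0.1,0.13,0.4,0,-0.1,0.15,2,0.1,0.13,0.4,0,-0.1,0.15,2,0.1,0.13,0.4,0,-0.1,0.15,2,0.1,0.13,0.4,0,-0.1,0.15,2,0.1,0.13,0.4,0,-0.1,0.15,2,0.1,0.13,0.4,0,-0.1,0.15,2,0.1,0.13,0.4,0,-0.1,0.15,2,0.1,0.13,0.4,0,-0.1,0.15,2]'|grep force; python3 plan.py .6144 .0666 .0628 1.209 1 |head -2
python3 - <<'E'
from fit import *
o=[]
for n in("scene","side"):
    c=camera_params(n);im=snapshot(n)
    u=proj(c,[[.585,-.01,.07]])[0].astype(int)
    o.append(cv2.resize(im[u[1]-40:u[1]+40,u[0]-40:u[0]+40],(400,400),interpolation=cv2.INTER_CUBIC))
save("e2",np.hstack(o))
E
```

```text
force: [-2.4, -4.3, 7.3]
t 15.5833 p [0.6108 0.0569 0.0627] zyaw 68.8 j6 0.25 F [-2.4 -4.3  7.3] w 0.0427
shift tool cm [-0.    0.01  1.04] turn [-0.5  0.2  0.2] rows 2
```

View pics/e2.png

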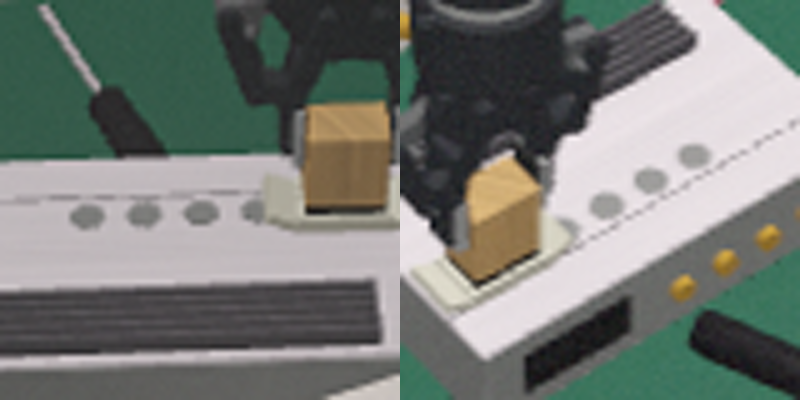

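Three pins show only grey discs with no dome, and the flat of the sole has passed fully over the fourth. Press force held at about 9 N throughout. I lift and carry the block back.

```bash
python3 -m crank '[-0.5,0,0,0,0,0,2,-1,0,0,0,0,0,2,-1.5,0,0,0,0,0,2,-1.5,0,0,0,0,0,2,-1,0,0,0,0,0,2,-0.5,0,0,0,0,0,2,0,0,0,0,0,0,2]'|grep force; python3 plan.py .517 -.312 .125 .634 3.5 6
```

```text
force: [0.8, -0.5, -1.6]
t 16.2667 p [0.6101 0.0574 0.1252] zyaw 68.8 j6 0.25 F [ 0.8 -0.5 -1.6] w 0.0424
shift tool cm [ -0.14  -4.69 -37.8 ] turn [32.5  0.2 -0. ] rows 11
[-0.01, -0.43, -3.44, 3.0, 0.0, -0.0]
[-0.01, -0.6, -3.41, 3.0, 0.0, -0.0]
[-0.01, -0.78, -3.37, 3.0, 0.0, -0.0]
[-0.01, -0.95, -3.33, 3.0, 0.0, -0.0]
[-0.01, -1.12, -3.28, 3.0, 0.0, -0.0]
[-0.01, -1.29, -3.21, 3.0, 0.0, -0.0]
[-0.0, -1.45, -3.14, 3.0, 0.0, -0.0]
[-0.0, -1.61, -3.07, 3.0, 0.0, -0.0]
[-0.0, -1.77, -2.98, 3.0, 0.0, -0.0]
[-0.0, -1.92, -2.88, 3.0, 0.0, -0.0]
[0.0, -2.06, -2.78, 3.0, 0.0, -0.0]
```

```bash
python3 -m crank '[-0.2,-0.4,-2.5,2,0,0,2,-0.2,-0.6,-3,3,0,0,2,-0.2,-0.8,-3,3,0,0,2,-0.2,-0.9,-3,3,0,0,2,-0.2,-1,-3,3,0,0,2,-0.2,-1.2,-3,3,0,0,2,-0.2,-1.3,-3,3,0,0,2,-0.2,-1.4,-2.8,3,0,0,2,0,-1,-2,2,0,0,2,0,0,0,0,0,0,2]'|grep force; python3 plan.py .517 -.312 .125 .634 3 6
```

```text
force: [1.0, -0.5, -2.3]
t 17.1 p [ 0.5412 -0.2118  0.1331] zyaw 42.9 j6 0.22 F [ 1.  -0.5 -2.3] w 0.0429
shift tool cm [ 0.75 -5.71 -8.59] turn [ 6.5  0.1 -0.5] rows 4
[0.19, -1.43, -2.15, 1.6, 0.0, -0.1]
[0.19, -1.49, -2.11, 1.6, 0.0, -0.1]
[0.2, -1.55, -2.06, 1.6, 0.0, -0.1]
[0.2, -1.6, -2.02, 1.6, 0.0, -0.1]
```

```bash
python3 -m crank '[0.2,-1.4,-2.1,1.6,0,0,2,0.2,-1.5,-2.1,1.6,0,0,2,0.2,-1.5,-2,1.6,0,-0.3,2,0.2,-1,-1.5,1.5,0,-0.2,2,0,0,0,0,0,0,2,0,0,0,0,0,0,2]'|grep force; python3 plan.py .517 -.312 .05 .634 3 6|head -2
```

```text
force: [0.7, 0.4, -1.4]
t 17.6 p [ 0.5153 -0.305   0.1195] zyaw 36.3 j6 0.18 F [ 0.7  0.4 -1.4] w 0.0425
shift tool cm [ 6.95 -0.7  -0.29] turn [-0.   0.1 -0.3] rows 3
```

```bash
python3 -m crank '[2,-0.5,-0.2,0,0,-0.3,2,2.5,-0.2,-0.1,0,0,0,2,2.5,0,0,0,0,0,2,2,0,0,0,0,0,2,1,0,0,0,0,0,2,0,0,0,0,0,0,2]'|grep force; python3 plan.py .517 -.312 .001 .634 3 6|head -2
```

```text
force: [-0.5, 0.2, -2.5]
t 18.1 p [ 0.52   -0.3068  0.0158] zyaw 36.8 j6 0.18 F [-0.5  0.2 -2.5] w 0.0427
shift tool cm [ 1.48 -0.24 -0.55] turn [0.5 0.2 0. ] rows 1
```

```bash
python3 -m crank '[0.5,-0.2,-0.5,0.5,0.2,0,2,0.3,0,0,0,0,0,2,0,0,0,0,0,0,2]'|grep -E 'pos|force'; python3 -m crank '[0.25,0,0,0,0,0,2,0,0,0,0,0,0,2]'|grep -E 'pos|force';  python3 plan.py .517 -.312 .001 .634 3 6|head -2
```

```text
ee_pos: [0.5181, -0.3105, 0.0089]
force: [0.2, -0.1, -1.4]
ee_pos: [0.5191, -0.3114, 0.0082]
force: [-0.6, 0.7, -1.1]
t 18.5167 p [ 0.5191 -0.3114  0.0082] zyaw 36.4 j6 0.18 F [-0.6  0.7 -1.1] w 0.0431
shift tool cm [ 0.72  0.08 -0.2 ] turn [0.1 0.  0.2] rows 1
```

```bash
python3 -m crank '[0.4,0,-0.1,0,0,0.2,2,0,0,0,0,0,0,2]'|grep -E 'pos|force'; python3 -m crank '[0.2,0,0,0,0,0,2,0,0,0,0,0,0,2]'|grep -E 'pos|force'; python3 -m crank '[0.1,0,0,0,0,0,2,0,0,0,0,0,0,2]'|grep -E 'pos|force'
```

```text
ee_pos: [0.519, -0.3129, 0.0053]
force: [-0.7, -0.5, -1.5]
ee_pos: [0.5193, -0.3134, 0.0036]
force: [0.8, -0.4, -1.8]
ee_pos: [0.5193, -0.3135, 0.0026]
force: [0.2, -0.6, -1.9]
```

```bash
python3 -m crank '[0.12,0,0,0,0,0,2,0,0,0,0,0,0,2]'|grep -E 'pos|force'; python3 -m crank '[0.1,0,0,0,0,0,2,0,0,0,0,0,0,2]'|grep -E 'pos|force'; 
```

```text
ee_pos: [0.5193, -0.3135, 0.0013]
force: [-0.1, -0.1, -1.5]
ee_pos: [0.5195, -0.3136, 0.0007]
force: [-1.2, 1.6, 2.3]
```

Contact with the bench at z 0.0007. I let go, opening only part way, and withdraw upwards.

```bash
python3 -m crank '[0,0,0,0,0,0,6.5,0,0,0,0,0,0,6.5,0,0,0,0,0,0,6.5,0,0,0,0,0,0,6.5]'|tail -2; python3 -m crank '[-0.5,0,0,0,0,0,6.5,-1.5,0,0,0,0,0,6.5,-2.5,0,0,0,0,0,6.5,-3,0,0,0,0,0,6.5,-3,0,0,0,0,0,6.5,-3,0,0,0,0,0,6.5,-2,0,0,0,0,0,6.5,0,0,0,0,0,0,6.5,0,0,0,0,0,0,6.5]'|grep -E 'pos|force|^t|width'
python3 - <<'E'
from fit import *
o=[]
for n in("scene","side","wrist"):
    c=camera_params(n);im=snapshot(n)
    L=sorted(outline_of(n,"block"),key=lambda l:np.linalg.norm(ray(c,l["centre"],.03)[:2]-(.516,-.312)))
    if L:
        r=fit([(c,L[0]["region"].astype(np.float32))],BLOCK,[(.516,-.312,.634)]);print(n,np.round(r.x,4),round(r.fun,3))
    for P,w in(((.579,-.027,.07),35),((.516,-.312,.04),45)):
        if n=="wrist": continue
        u=proj(c,[P])[0].astype(int)
        o.append(cv2.resize(im[u[1]-w:u[1]+w,u[0]-w:u[0]+w],(300,300),interpolation=cv2.INTER_CUBIC))
save("f1",np.vstack([np.hstack(o[:2]),np.hstack(o[2:])]))
E
```

```text
force: [1.4, 0.3, -0.3]
gripper_width: 0.0648
t: 20.43
ee_pos: [0.518, -0.3123, 0.1647]
force: [0.2, 0.3, -1.5]
gripper_width: 0.0646
scene [ 0.5193 -0.3129  0.6002] 0.084
side [ 0.5207 -0.3125  0.6147] 0.064
wrist [ 0.5182 -0.3135  0.6323] 0.05
```

View pics/f1.png

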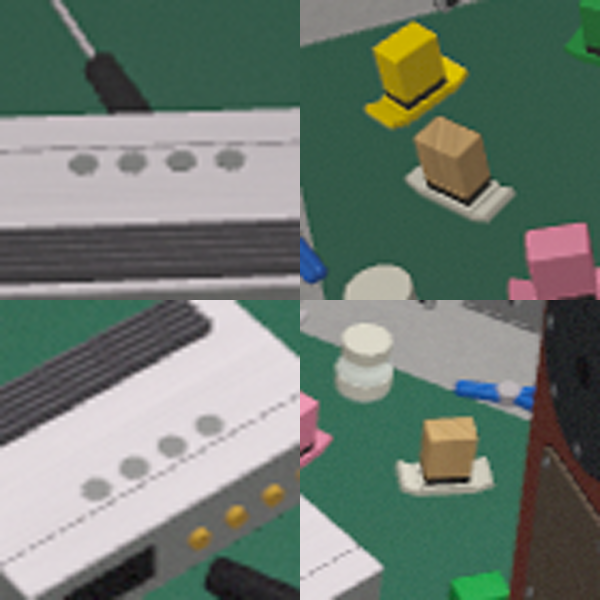

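All four pins read as flat grey discs with no domes, and the block stands upright at its old place with the gripper clear. I hand in.

```bash
python3 -c "
from rig import order;print(order.hand_in())"
```

```text
the job is handed in; nothing more can be done
None
```

All four pins look flush after one sweep, and the block stands upright again about where I found it. I handed the job in at about 20.7 s of the 61 s allowed.

- **Sweep:** I set the block down on `end_a` and swept it towards `end_b` without lifting, stopping about 1 cm short of that point. The grip pressed with about 7 to 9.5 N. Early on it drifted up to 7 mm off the row line and about 1.5° off level; I corrected both while the sole was still down.
- **Pins:** In the last scene and side views, all four pins show as flat grey discs with no domes. That is a visual check only; I had no direct reading of their travel.
- **Block:** The last three camera fits put it at about (0.519, -0.313), within about 3 mm of where it started and at nearly the same angle. The gripper is clear, well above it. The neighbours in the last crops looked unmoved; the reel, meter and tape were not re-checked at the end.
- **What disagreed:** My first grasp closed on nothing. The real fingertips were about 32 mm higher than the reported TCP implied, and I found this by triangulating them in the images. The block did not move, and the second grasp, made with that offset, held.

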